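Set a plug gauge between the anvils of a bench measuring machine

ROBOT

A 6-joint arm with a two-finger parallel gripper is mounted at the origin on the work surface. World frame = base frame: x ahead of the robot, y to its left, z up, the work surface at z = 0. Lengths are in m, angles in rad, forces in N, time in s.
With the tool pointing down it reaches from about 0.375 to 0.925 m from the base axis. Payload 5.7 kg.
Tool frame: the origin (TCP) lies at the very end of the fingers, on their centre line; the grasp point (between the pads) lies 19 mm behind it; z points along the fingers, y is the direction in which the jaws open and shut (so a half turn about z gives the same grasp; the last joint's range is limited). The gripper opens to 88 mm and grips with 3 to 60 N. Pads are 20 mm wide; open, the fingers measure 115 mm over their backs; the gripper's body (75 mm by 178 mm) begins 61 mm behind the grasp point.
Start: joints at [-1.38, 0.359, 1.51, -0, 1.272, -0.115], TCP at [0.181, -0.572, 0.223] pointing down, gripper open.
Joint ranges: [-2.97, 2.97], [-1.01, 2.36], [0.21, 2.38], [-0.96, 4.11], [0.2, 2.71], [-2.98, 2.98]. Speed limits (rad/s): [2.39, 2.39, 3.14, 3.14, 3.14, 3.14].

INTERFACE

Orientations are given as a unit quaternion [w, x, y, z].
In Python, from workcell import manip, get_image, camera_params, ticket gives the robot as it stands. The module is installed in compiled form; this text tells all that it offers.
- The arm moves only by the tool move_arm, never from a script. Its argument "deltas" is a list of rows, each a list of 7 numbers: the turn, a rotation vector about the tool's x, y, z in rad, then the shift along the tool's x, y, z in mm, then the finger opening in mm, from 0 to 87.8. A call has exactly 5 rows; each row shifts and turns the pose as measured when the row begins, along the tool's axes as they then stand; what a row does not reach is not made up. A row lasts 1/8 s, in which the tool goes at most 62.5 mm and 10.7 degrees, less where a joint would pass 70% of its speed; a pose out of reach is approached as far as the arm can. A call with a gripper value outside its range is refused whole. The fingers move at their own pace and stop on an object; "newtons" is the grip in N (left out, the last holds). Time passes only in rows, so rows that do not move let the fingers close, or fill a call up. It gives the time, the measured TCP pose, the force and the opening at its end, in the units of the state.
- manip.sense(): the state, without advancing time (a new reading comes with each control period).
- get_image(name): name is "scene" or "top" or "wrist"; returns (picture, depth): 420x560x3 uint8, blue, green, red; 420x560 float32, m along the optical axis (not along the pixel's ray), 0 where there is no reading.
- camera_params(name): a dict with "camera_matrix" (3x3 intrinsics, pixels), "T" (4x4, takes a point from camera to world coordinates); the wrist camera has in their place "hand_eye" (4x4, takes a point from camera to tool coordinates, whose origin is the TCP and whose axes are the flange's). Camera axes: x right, y down, z forward; pixel columns grow to the right and rows downward; lengths in m; the calibration is good to about 2 mm. A picture is of the moment at which its call begins: read the wrist's pose just before it. camera_params takes no time and is no camera call.
- ticket.sign_off(): hands the job in, once; it reports no verdict.
The state is a dict: "clock": time; "joint_pos": joint angles; "qvel": joint speeds; "effort": joint torques, N m; "eef_pos": TCP position; "tool_rot": TCP orientation; "ft_force": force on the tool from outside, world axes, zero at the start; "moment": the same for the moment, N m; "grip_width": opening from 0.0 (shut) to 1.0 (fully open).
Only numpy, scipy, OpenCV 4.12 (cv2) and the standard library are available. Lean on these libraries where they do the work, as an engineer would, in place of code of your own. Each camera call takes 0.05 s, during which the arm holds its last target. There are 200 camera calls.

TASK

Set the plug gauge up for measuring on the bench measuring machine: slide it across the machine's work table, keeping it upright, until its thick steel body stands against the low backstop bar. Then slide the tailstock carriage along its way towards the headstock until the gauge is held between the two anvils and has pushed the sprung headstock spindle back about half of its 12 mm travel, never all the way to its end stop. Leave everything else on the bench where it is.

Things in the scene. Friction and masses are not known exactly. Their poses are not given: they have to be found in the camera images.
- machine: Bench length-measuring machine, fixed: light grey cast base 160 x 560 mm, 58 mm high. Origin on the bench, straight below the measuring line (common axis of both anvils); its y axis is parallel to that line, which lies at x = 0, 120 mm above the bench. Headstock block at y = -240 to -100 mm, 104 mm wide, top at 164 mm. Steel way for the tailstock at y = 68 to 300 mm, 72 mm wide, top at 76 mm.
- work_table (a point): Point on the top face of the machine's flat steel work table, straight below the measuring line, 100 mm above the bench (machine x = y = 0). The table reaches from x = -107 to +47 mm and y = -67 to +55 mm of the machine; its near side (-x) is open. Axes as the machine's.
- backstop (a point): Middle of the near face (looks to the machine's -x) of the backstop, a fixed dark steel bar on the work table: 90 mm long along the machine's y, 16 mm high, 10 mm thick. The face is at x = +20 mm of the machine, the point 8 mm above the table. The 40 mm gauge touching this face is centred on the measuring line.
- plug_gauge: The plug gauge, standing on its thick end on the work table, 40 to 65 mm short of the measuring line: steel cylinder 40 mm in diameter, 46 mm high, then a 5 mm collar and a slim knurled handle, 16 mm in diameter, up to 120 mm. Loose, about 0.45 kg. Origin: centre of its underside; z up along the handle. Friction on the table about 0.5 to 0.7: pushed higher than about 25 mm it can tip.
- spindle (a joint): Travel in m of the sprung headstock spindle, a steel rod of 14 mm diameter sticking 22 mm out of the headstock's 26 mm barrel towards the tailstock: 0 = fully out (as at the start), 0.012 = pushed back to its end stop. Spring 1 N at 0, 2.4 N at the end stop.
- spindle_face (a point): Centre of the spindle's flat end face (the headstock anvil), 120 mm above the bench, 20 mm above the work table; with the spindle fully out it is at y = -30 mm of the machine.
- tailstock (a joint): Position of the tailstock carriage in m: the gap from its anvil face to the spindle face when the spindle is fully out. Starts at 0.095 to 0.150 and gets smaller towards the headstock. At 0.040 the 40 mm gauge just touches both anvils with the spindle fully out; each further mm pushes the spindle back 1 mm. About 5 N of friction; it stays where left (clamp loose, not needed).
- tail_anvil (a point): Centre of the carriage's flat anvil face, 14 mm in diameter, which looks to the machine's -y, towards the headstock; 120 mm above the bench. Its rod is 70 mm long (thicker, 26 mm, after the first 45 mm), then follows the carriage block.
- tail_end (a point): Centre of the flat outer end face of the tailstock carriage (looks to the machine's +y), 120 mm above the bench, 141 mm from the anvil face: the place to push. The carriage is a grey block 70 mm long in y, 60 mm wide from 100 to 142 mm above the bench, on a saddle 92 mm wide from 76 to 102 mm.
- ring_gauge: Bystander: small steel setting ring, 28 mm outside diameter, 12 mm high, lying on the near, headstock-side corner of the work table. Origin: centre of its underside. Leave alone.
- caliper: Bystander: digital caliper, about 240 mm long, 14 mm high, lying on the bench in front of the machine. Leave alone.
- wash_bottle: Bystander: white plastic bottle, 64 mm in diameter, 170 mm high, standing on the bench behind the machine. Leave alone.
- brush: Bystander: flat wooden-handled cleaning brush, 200 mm long, 20 mm high, lying on the bench in front of the headstock. Leave alone.
- open_case: Bystander: open two-leaf wooden gauge case, 132 x 190 x 34 mm, on the bench to the left, a smaller plug gauge lying in it. Leave alone.
- small_plug: Bystander: smaller plug gauge, 22 mm in diameter, 105 mm long, lying in the open case. Leave alone.
There are look-alikes about, which are no part of the job. What is shaped like the plug_gauge but blue or red is not meant.

How it is judged:
By the outcome, as a careful person would: the job done as asked, in the order asked, and still so for the second after the job is handed in, with the robot touching nothing.
It also fails if it takes over 51 s, if anything falls off the work surface, if the arm or the gripper's body presses on something with over 40 N, if the wrist force passes 120 N, or if a joint passes its speed limit or range.

## Working session

There is one attempt and no reset: what is moved stays moved. The work goes in short steps, Python scripts to look and compute and a tool call to move; the robot and the scene stay as the last step left them, time stands still between calls to the robot, and variables do not carry over. Pictures are saved under pics/ and viewed, about 8 in all and at most 12, crops included, and the job is handed in when it is done.

Besides the shell and the picture viewer there is one more tool, called after "Call:" as name([rows], argument=value, ...), one row to a line, values as JSON. move_arm: Moves the arm, as the interface text tells. Its arguments: {"type":"object","properties":{"deltas":{"type":"array"},"newtons":{"type":"number"}},"required":["deltas"]}

```bash
mkdir -p pics; python3 - <<'E'
from workcell import manip,get_image,camera_params
import cv2,numpy as np
print(manip.sense())
for n in("scene","top"):
    im,d=get_image(n); cv2.imwrite(f"pics/{n}0.png",im); np.save(f"{n}0.npy",d)
    p=camera_params(n); print(n,p["camera_matrix"],np.round(p["T"],4))
print(camera_params("wrist"))
E
```

```text
{'clock': 0.0, 'joint_pos': array([-1.38012628e+00,  3.59503510e-01,  1.51141626e+00, -3.48768975e-05,
        1.27250421e+00, -1.15101233e-01]), 'qvel': array([-6.91492106e-05,  1.56322242e-03, -8.66058628e-04, -4.09211925e-04,
       -1.33845426e-03,  6.46145504e-04]), 'effort': array([-1.39252192e-03, -5.15382779e+01, -2.70726371e+01,  6.75021135e-02,
        3.52329668e-02, -1.62016677e-04]), 'eef_pos': array([ 0.18046581, -0.57149555,  0.22181664]), 'tool_rot': array([-9.14381204e-04,  9.88334540e-01,  1.52295759e-01, -5.12413669e-05]), 'ft_force': array([ 0.1884366 ,  1.26760887, -0.34337356]), 'moment': array([-0.01336439, -0.01448163, -0.02879398]), 'grip_width': 0.9960959283184804}
scene [[380.41211103   0.         280.26380361]
 [  0.         380.41211103 216.32894626]
 [  0.           0.           1.        ]] [[ 0.401   0.7611 -0.5099  1.1176]
 [ 0.9161 -0.3339  0.222  -0.1363]
 [-0.0013 -0.5561 -0.8311  0.9981]
 [ 0.      0.      0.      1.    ]]
top [[405.03987653   0.         281.76190613]
 [  0.         405.03987653 211.88949945]
 [  0.           0.           1.        ]] [[-0.056  -0.9762  0.2096  0.342 ]
 [-0.9984  0.0554 -0.0086  0.1222]
 [-0.0032 -0.2097 -0.9778  1.0049]
 [ 0.      0.      0.      1.    ]]
{'camera_matrix': array([[342.18129705,   0.        , 284.93127019],
       [  0.        , 342.18129705, 207.43157862],
       [  0.        ,   0.        ,   1.        ]]), 'hand_eye': array([[ 9.29738904e-04, -9.67243948e-01, -2.53846964e-01,
         6.85665216e-02],
       [ 9.99999331e-01,  7.24565057e-04,  9.01752426e-04,
        -3.49453567e-04],
       [-6.88285936e-04, -2.53847633e-01,  9.67243974e-01,
        -1.61791070e-01],
       [ 0.00000000e+00,  0.00000000e+00,  0.00000000e+00,
         1.00000000e+00]])}
```

View pics/scene0.png

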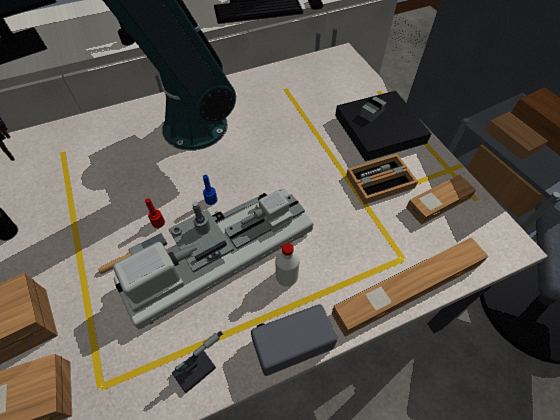

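View pics/top0.png

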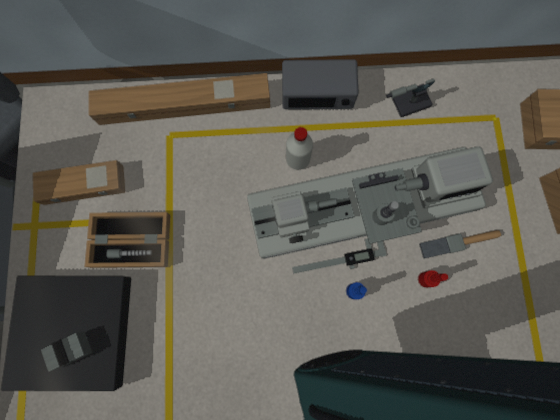

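The scene view shows the machine with the gauge at about (198,212). In the top view the machine spans (250–490, 150–255), with the gauge at about (390,210), the carriage at (291,215) and the red and blue look-alikes in front.

```bash
cat > h.py <<'E'
import cv2,numpy as np
from workcell import manip,get_image,camera_params
def cloud(n,d):
    p=camera_params(n);K=p["camera_matrix"];v,u=np.mgrid[:d.shape[0],:d.shape[1]]
    P=np.stack([(u-K[0,2])*d/K[0,0],(v-K[1,2])*d/K[1,1],d],-1)
    return P@p["T"][:3,:3].T+p["T"][:3,3]
def rect(P,m):
    m=cv2.morphologyEx(m.astype(np.uint8),cv2.MORPH_OPEN,np.ones((3,3)))
    n,l,s,_=cv2.connectedComponentsWithStats(m); i=1+np.argmax(s[1:,4])
    q=P[l==i]; (c,wh,a)=cv2.minAreaRect((q[:,:2]*1000).astype(np.float32))
    return np.round(c,1),np.round(wh,1),round(a,2),len(q),round(float(np.median(q[:,2])),4)
E
python3 - <<'E'
from h import *
d=np.load("top0.npy");P=cloud("top",d)
roi=np.zeros(d.shape,bool);roi[140:265,240:500]=1
z=P[...,2]
for n,a,b in(("base",.052,.064),("head",.155,.17),("table",.095,.104),("carr",.136,.148),("stop",.111,.121),("way",.071,.081)):
    print(n,rect(P,roi&(z>a)&(z<b)&(d>0)))
m=roi&(z>.195)&(z<.235); print("handle",np.median(P[m],0),m.sum(),np.argwhere(m).mean(0))
m=roi&(z>.140)&(z<.155); print("collar",np.median(P[m],0),m.sum())
im=cv2.imread("pics/top0.png")[145:265,245:495];cv2.imwrite("pics/c1.png",cv2.resize(im,None,fx=3.2,fy=3.2,interpolation=cv2.INTER_CUBIC))
hm=np.clip(z/0.24*255,0,255).astype(np.uint8)
E
```

```text
base (array([556.1, -43.3]), array([161. , 461.5]), 9.54, 4069, 0.0572)
head (array([ 596.2, -276.8]), array([ 89.3, 128.7]), 9.61, 2248, 0.1634)
table (array([ 540.8, -125.7]), array([155.3, 123. ]), 9.64, 2531, 0.0995)
carr (array([533.5,  96.4]), array([59.6, 70. ]), 8.02, 817, 0.1416)
stop (array([ 593.6, -110.5]), array([10.5, 90.1]), 9.28, 171, 0.1151)
way (array([548.7,   5.5]), array([ 72.5, 108.9]), 9.45, 1081, 0.0755)
handle [ 0.51189415 -0.10682931  0.21844156] 82 [205.45121951 392.80487805]
collar [0.53759424 0.07423361 0.14305312] 1129
```

View pics/c1.png

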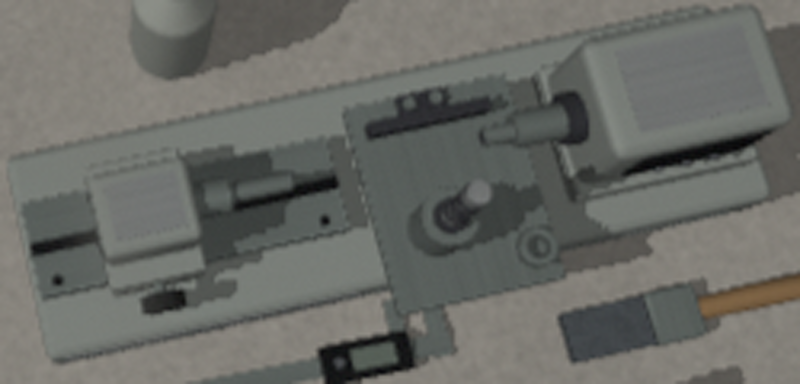

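The crop shows the gauge base at about (440,225), the backstop bar at (430,115), the spindle tip at (483,135), the ring at (537,247) and the tail anvil at (290,183). Next I'll grip the handle with the jaws along the slide direction, so the gauge can't tip, and slide it to the backstop.

```bash
cat >> h.py <<'E'
from scipy.spatial.transform import Rotation as Ro, Slerp
O=np.array([569.2,-114.7,0]);A=np.radians(9.55)
M=Ro.from_euler('z',A).as_matrix()          # machine axes
def tool(yaw_y): # tool down, tool y at machine-relative angle (deg)
    a=A+np.radians(yaw_y);y=np.array([np.cos(a),np.sin(a),0]);z=np.array([0,0,-1.]);return np.stack([np.cross(y,z),y,z],1)
def cur():
    s=manip.sense();return s["eef_pos"]*1000,Ro.from_quat(s["tool_rot"],scalar_first=True),s
def plan(pm,yaw=0,step=45,n=None):
    p,R,s=cur();t=M@np.array(pm,float)+O;R2=Ro.from_matrix(tool(yaw))
    n=n or int(np.ceil(max(np.linalg.norm(t-p)/step,np.degrees((R.inv()*R2).magnitude())/9,1)))
    S=Slerp([0,1],Ro.concatenate([R,R2]))
    print("now(machine mm)",np.round(M.T@(p-O),1),"F",np.round(s["ft_force"],1),"t",round(s["clock"],2),"rows",n)
    for i in range(min(n,5)):
        a,b=S(i/n),S((i+1)/n);print(np.round((a.inv()*b).as_rotvec(),3),np.round(a.inv().apply((t-p)/n),1))
E
python3 -c "
from h import *
plan([-55.1,17.3,300])"
```

```text
now(machine mm) [-459.1 -386.   221.9] F [ 0.5  1.7 -0.2] t 0.1 rows 13
[-0.   -0.   -0.11] [ 35.1 -26.4  -6. ]
[-0.   -0.   -0.11] [ 37.8 -22.4  -6. ]
[-0.   -0.   -0.11] [ 40.  -18.1  -6. ]
[-0.   -0.   -0.11] [ 41.8 -13.6  -6. ]
[-0.   -0.   -0.11] [43.  -8.9 -6. ]
```

Call:
move_arm([
  [0, 0, -0.11, 35, -26, -20, 87],
  [0, 0, -0.11, 38, -22, -20, 87],
  [0, 0, -0.11, 40, -18, -20, 87],
  [0, 0, -0.11, 42, -14, -10, 87],
  [0, 0, -0.11, 43, -9, -5, 87],
])

```text
clock: 0.72
eef_pos: [0.3089, -0.3888, 0.2966]
tool_rot: [-0.003, 0.907, 0.42, 0.001]
ft_force: [0.5, 0.0, 0.4]
grip_width: 0.995
```

```bash
python3 -c "
from h import *
plan([-55.1,17.3,300])"
```

```text
now(machine mm) [-302.2 -227.1  296.6] F [0.5 0.  0.4] t 0.72 rows 8
[-0.    -0.001 -0.109] [43.3 -3.4 -0.2]
[-0.    -0.001 -0.109] [43.4  1.3 -0.3]
[-0.    -0.001 -0.109] [43.   6.  -0.3]
[-0.    -0.001 -0.109] [42.1 10.6 -0.3]
[-0.    -0.001 -0.109] [40.7 15.1 -0.4]
```

Call:
move_arm([
  [0, 0, -0.11, 43, -3, 0, 87],
  [0, 0, -0.11, 43, 1, 0, 87],
  [0, 0, -0.11, 43, 6, 0, 87],
  [0, 0, -0.11, 42, 11, 0, 87],
  [0, 0, -0.11, 41, 15, 0, 87],
])

```text
clock: 1.35
eef_pos: [0.4366, -0.2051, 0.2971]
tool_rot: [-0.003, 0.753, 0.658, 0.001]
ft_force: [-0.1, -0.9, 0.2]
grip_width: 0.99
```

```bash
python3 -c "
from h import *
plan([-55.1,17.3,275],n=5)"
```

```text
now(machine mm) [-145.7  -67.1  297.1] F [-0.1 -0.9  0.2] t 1.35 rows 5
[-0.    -0.001 -0.06 ] [21.5 12.3  4.5]
[-0.    -0.001 -0.06 ] [20.7 13.6  4.5]
[-0.    -0.001 -0.06 ] [19.9 14.8  4.5]
[-0.    -0.001 -0.06 ] [18.9 16.   4.5]
[-0.    -0.001 -0.06 ] [17.9 17.1  4.4]
```

Call:
move_arm([
  [0, 0, -0.06, 22, 12, 0, 87],
  [0, 0, -0.06, 21, 14, 0, 87],
  [0, 0, -0.06, 20, 15, 0, 87],
  [0, 0, -0.06, 19, 16, 0, 87],
  [0, 0, -0.06, 18, 17, 0, 87],
])

```text
clock: 1.98
eef_pos: [0.5131, -0.0993, 0.2958]
tool_rot: [-0.005, 0.641, 0.767, 0.001]
ft_force: [0.1, -0.5, 0.8]
grip_width: 0.992
```

```bash
python3 - <<'E'
from h import *
plan([-55.1,17.3,200],n=3)
p,R,s=cur()
im,d=get_image("wrist");cv2.imwrite("pics/w1.png",im)
c=camera_params("wrist");K=c["camera_matrix"];v,u=np.mgrid[:420,:560]
P=np.stack([(u-K[0,2])*d/K[0,0],(v-K[1,2])*d/K[1,1],d],-1)*1000
H=c["hand_eye"];T=P@H[:3,:3].T+H[:3,3]*1000
W=R.apply(T.reshape(-1,3))+p; Q=((W-O)@M).reshape(T.shape)
m=(d>0)&(Q[...,2]>150)&(Q[...,2]<225)&(abs(Q[...,0]+55)<25)&(abs(Q[...,1]-17)<25)
q=Q[m];t=T[m];print(m.sum(),"machine med",np.median(q,0),"top",q[q[:,2]>215].mean(0),"tool",t[q[:,2]>215].mean(0), "range", np.percentile(q,[2,98],axis=0))
E
```

```text
now(machine mm) [-52.7  24.5 295.8] F [ 0.1 -0.5  0.8] t 1.98 rows 3
[-0.001 -0.003  0.004] [-2.7 -0.7 31.9]
[-0.001 -0.003  0.004] [-2.6 -0.7 31.9]
[-0.001 -0.003  0.004] [-2.5 -0.8 31.9]
897 machine med [-53.99268872  19.40126046 205.80629234] top [-53.96165539  15.18327804 219.52783443] tool [-10.009159    -1.04322546  76.2111427 ] range [[-63.8331835    8.6163102  150.26003836]
 [-44.30841231  24.50444715 220.79241916]]
```

View pics/w1.png

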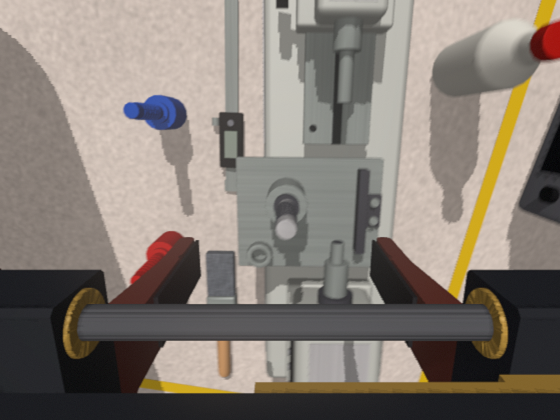

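Wrist view: gauge handle top at (286,228) with the ring at (258,252), so the gauge is at machine (-54, 16) mm. Descending over the handle now.

Call:
move_arm([
  [-0.002, -0.008, 0.01, -8, -1, 20, 87],
  [0, 0, 0, 0, 0, 30, 87],
  [0, 0, 0, 0, 0, 30, 87],
  [0, 0, 0, 0, 0, 30, 87],
  [0, 0, 0, 0, 0, 25, 87],
])

```text
clock: 2.65
eef_pos: [0.5158, -0.1053, 0.158]
tool_rot: [0.001, 0.644, 0.765, 0.001]
ft_force: [-0.9, -0.3, -0.6]
grip_width: 0.988
```

```bash
python3 -c "
from h import *
plan([-54.5,16,157],n=1)"
```

```text
now(machine mm) [-51.1  18.1 158. ] F [-0.9 -0.3 -0.6] t 2.65 rows 1
[ 0.002 -0.001  0.005] [-2.1 -3.4  0.9]
```

Call:
move_arm([
  [0, 0, 0, -2, -3, 0, 60],
  [0, 0, 0, 0, 0, 0, 35],
  [0, 0, 0, 0, 0, 0, 5],
  [0, 0, 0, 0, 0, 0, 5],
  [0, 0, 0, 0, 0, 0, 5],
], newtons=12)

```text
clock: 3.28
eef_pos: [0.5128, -0.1086, 0.1593]
tool_rot: [0.001, 0.644, 0.765, 0.001]
ft_force: [0.1, -0.5, -0.4]
grip_width: 0.459
```

```bash
python3 -c "
from h import *
plan([-10,-5,157],n=5);print(cur()[2]['grip_width']*88)"
```

```text
now(machine mm) [-54.6  15.4 159.3] F [ 0.1 -0.5 -0.4] t 3.27 rows 5
[ 0.    -0.     0.001] [-4.1  8.9  0.5]
[ 0.    -0.     0.001] [-4.1  8.9  0.5]
[ 0.    -0.     0.001] [-4.1  8.9  0.5]
[ 0.    -0.     0.001] [-4.1  8.9  0.5]
[ 0.    -0.     0.001] [-4.1  8.9  0.5]
40.429388350792124
```

Still closing at 40 mm, so I'll wait.

Call:
move_arm([
  [0, 0, 0, 0, 0, 0, 5],
  [0, 0, 0, 0, 0, 0, 5],
  [0, 0, 0, 0, 0, 0, 5],
  [0, 0, 0, 0, 0, 0, 5],
  [0, 0, 0, 0, 0, 0, 5],
])

```text
clock: 3.9
eef_pos: [0.5133, -0.1086, 0.1598]
tool_rot: [0.001, 0.644, 0.765, 0.001]
ft_force: [0.8, -0.1, 0.9]
grip_width: 0.179
```

```bash
python3 -c "
from h import *
plan([-10,-5,158],n=5);print(cur()[2]['grip_width']*88)"
```

```text
now(machine mm) [-54.1  15.2 159.8] F [ 0.8 -0.1  0.9] t 3.9 rows 5
[0.001 0.    0.001] [-4.1  8.8  0.4]
[0.001 0.    0.001] [-4.1  8.8  0.4]
[0.001 0.    0.001] [-4.1  8.8  0.4]
[0.001 0.    0.001] [-4.1  8.8  0.4]
[0.001 0.    0.001] [-4.1  8.8  0.4]
15.784891096107305
```

Call:
move_arm([
  [0, 0, 0, -3, 6, 0.2, 5],
  [0, 0, 0, -4, 9, 0.2, 5],
  [0, 0, 0, -4, 9, 0.2, 5],
  [0, 0, 0, -4, 9, 0.2, 5],
  [0, 0, 0, -4, 9, 0.2, 5],
])

```text
clock: 4.53
eef_pos: [0.5371, -0.1172, 0.1593]
tool_rot: [-0.017, 0.643, 0.766, -0.011]
ft_force: [-11.9, -0.3, 15.1]
grip_width: 0.286
```

```bash
python3 -c "
from h import *
plan([-3,-5,160],n=5);print(cur()[2]['grip_width']*88, cur()[2]['moment'])"
```

```text
now(machine mm) [-32.    2.9 159.3] F [-11.9  -0.3  15.1] t 4.53 rows 5
[-0.008 -0.002  0.001] [-1.6  5.8 -0.4]
[-0.008 -0.002  0.001] [-1.6  5.8 -0.3]
[-0.008 -0.002  0.001] [-1.6  5.8 -0.3]
[-0.008 -0.002  0.001] [-1.6  5.8 -0.2]
[-0.008 -0.002  0.001] [-1.6  5.8 -0.2]
25.210821931638783 [0.19637414 2.92049502 0.05342516]
```

The grip has been forced open to 25 mm and there's a side load, so the gauge may be tilting. Checking with a picture.

```bash
python3 - <<'E'
from h import *
im,d=get_image("scene");im2,_=get_image("wrist")
a=cv2.resize(im[170:290,120:300],None,fx=3,fy=3,interpolation=cv2.INTER_CUBIC)
b=im2[60:420,150:410]
cv2.imwrite("pics/s2.png",np.hstack([a[:360],b]))
E
```

```text
(no output)
```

View pics/s2.png

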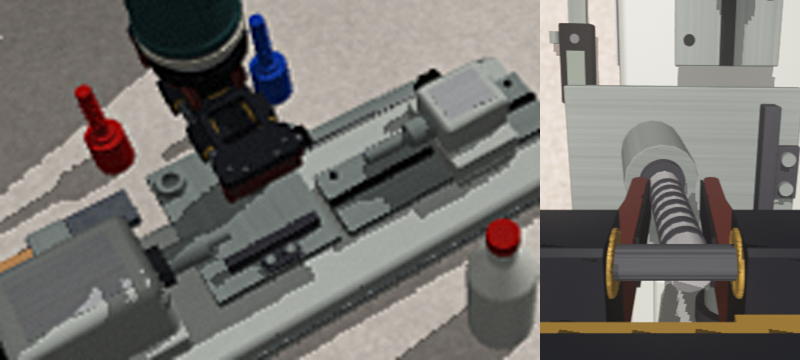

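The gauge is leaning: its handle is ahead and its base has stuck. I'll back up until it stands square again.

Call:
move_arm([
  [0, 0, 0, 1, -3, 0, 5],
  [0, 0, 0, 1, -3, 0, 5],
  [0, 0, 0, 1, -3, 0, 5],
  [0, 0, 0, 0, 0, 0, 5],
  [0, 0, 0, 0, 0, 0, 5],
])

```text
clock: 5.25
eef_pos: [0.5307, -0.1164, 0.1589]
tool_rot: [-0.014, 0.643, 0.766, -0.009]
ft_force: [0.8, -0.4, -3.0]
grip_width: 0.18
```

```bash
python3 -c "
from h import *
plan([-54.5,16,160],n=5);print(cur()[2]['grip_width']*88, cur()[2]['moment'])"
```

```text
now(machine mm) [-38.3   4.7 158.9] F [ 0.8 -0.4 -3. ] t 5.25 rows 5
[-0.006 -0.002  0.001] [ 2.3 -3.2 -0.1]
[-0.006 -0.002  0.001] [ 2.3 -3.2 -0.1]
[-0.006 -0.002  0.001] [ 2.3 -3.2 -0.1]
[-0.006 -0.002  0.001] [ 2.3 -3.2 -0.2]
[-0.006 -0.002  0.001] [ 2.3 -3.2 -0.2]
15.80901104238293 [-0.16598602 -0.36303679  0.01885446]
```

Call:
move_arm([
  [-0.015, -0.005, 0, 0, 0, 0, 5],
  [-0.015, -0.005, 0, 0, 0, 0, 26],
  [0, 0, 0, 0, 0, 0, 26],
  [0, 0, 0, 0, 0, 0, 26],
  [0, 0, 0, 0, 0, 0, 26],
])

```text
clock: 5.88
eef_pos: [0.5299, -0.1162, 0.1592]
tool_rot: [-0.0, 0.643, 0.766, -0.0]
ft_force: [0.3, 0.1, 0.4]
grip_width: 0.296
```

```bash
cat >> h.py <<'E'
def wcloud():
    p,R,s=cur();im,d=get_image("wrist");c=camera_params("wrist");K=c["camera_matrix"];v,u=np.mgrid[:420,:560]
    P=np.stack([(u-K[0,2])*d/K[0,0],(v-K[1,2])*d/K[1,1],d],-1)*1000
    H=c["hand_eye"];T=P@H[:3,:3].T+H[:3,3]*1000
    W=R.apply(T.reshape(-1,3))+p
    return im,d,((W-O)@M).reshape(T.shape)
E
python3 - <<'E'
from h import *
plan([-38,5,160],n=1);print(cur()[2]['grip_width']*88)
im,d,Q=wcloud();cv2.imwrite("pics/w3.png",im)
z=Q[...,2]
for a,b in((105,140),(144,147),(150,156),(158,170)):
    m=(d>0)&(z>a)&(z<b)&(abs(Q[...,0]+38)<30)&(Q[...,1]>-25)&(Q[...,1]<40)
    if m.sum(): print(a,b,m.sum(),np.round(np.percentile(Q[m],[1,50,99],axis=0)[:,:2],1).tolist())
E
```

```text
now(machine mm) [-39.    5.  159.2] F [0.3 0.1 0.4] t 5.88 rows 1
[-0.001 -0.     0.007] [-0.   1.  -0.8]
26.04294412044546
105 140 619 [[-57.5, 21.3], [-40.3, 32.6], [-22.4, 34.6]]
144 147 1726 [[-59.5, 0.5], [-39.6, 23.6], [-22.1, 34.1]]
150 156 606 [[-52.5, 9.4], [-40.5, 21.0], [-29.4, 26.6]]
158 170 614 [[-61.0, -3.7], [-40.4, 16.5], [-18.2, 23.4]]
```

View pics/w3.png

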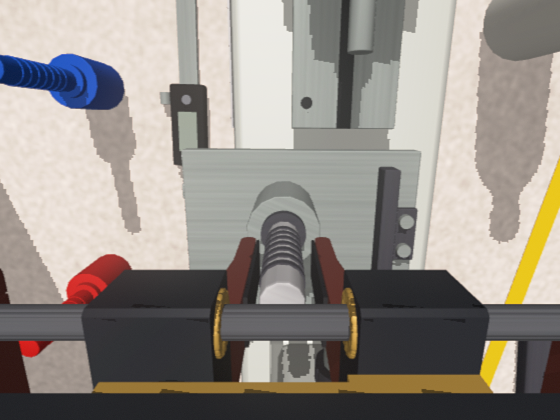

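The wrist view shows the gauge upright again, handle at about (283,270), body centre at machine (-40.5, 14.6). It tipped because the grip was too weak for the friction moment, and the handle slid in the pads along y. I'll re-centre on y, grip at 50 N and move in x only, with no down-force.

Call:
move_arm([
  [0, 0, 0, 5, -1, 0, 26],
  [0, 0, 0, 4, 0, 0, 26],
  [0, 0, 0, 0, 0, 0, 26],
  [0, 0, 0, 0, 0, 0, 5],
  [0, 0, 0, 0, 0, 0, 5],
], newtons=50)

```text
clock: 6.55
eef_pos: [0.5273, -0.1067, 0.1592]
tool_rot: [-0.0, 0.643, 0.766, -0.0]
ft_force: [-0.4, -0.0, 0.1]
grip_width: 0.177
```

Call:
move_arm([
  [0, 0, 0, 0, 0, 0, 5],
  [0, 0, 0, 0, 0, 0, 5],
  [0, 0, 0, 0, 1, -0.3, 5],
  [0, 0, 0, 0, 2, 0, 5],
  [0, 0, 0, 0, 2, 0, 5],
])

```text
clock: 7.18
eef_pos: [0.5281, -0.1065, 0.1593]
tool_rot: [-0.003, 0.643, 0.766, -0.003]
ft_force: [-6.3, -1.6, 6.0]
grip_width: 0.178
```

```bash
python3 -c "
from h import *
plan([-3,14,160],n=5);print(cur()[2]['grip_width']*88, cur()[2]['moment'])"
```

```text
now(machine mm) [-39.2  14.9 159.3] F [-6.3 -1.6  6. ] t 7.17 rows 5
[-0.002 -0.     0.002] [-0.2  7.2 -0.2]
[-0.002 -0.     0.002] [-0.2  7.2 -0.2]
[-0.002 -0.     0.002] [-0.2  7.2 -0.2]
[-0.002 -0.     0.002] [-0.2  7.2 -0.2]
[-0.002 -0.     0.002] [-0.2  7.2 -0.2]
15.621973859459771 [-0.47935205  1.27892315 -0.00677782]
```

Call:
move_arm([
  [-0.004, 0, 0, 0, 4, -0.8, 5],
  [-0.003, 0, 0, 0, 6, -0.3, 5],
  [-0.003, 0, 0, 0, 6, 0, 5],
  [-0.003, 0, 0, 0, 6, 0, 5],
  [-0.003, 0, 0, 0, 6, 0, 5],
])

```text
clock: 7.8
eef_pos: [0.5554, -0.101, 0.1592]
tool_rot: [0.0, 0.643, 0.766, 0.002]
ft_force: [-2.8, -0.8, -0.9]
grip_width: 0.174
```

```bash
python3 -c "
from h import *
plan([-3,14.5,160],n=5);print(cur()[2]['grip_width']*88, cur()[2]['moment'])"
```

```text
now(machine mm) [-11.3  15.8 159.2] F [-2.8 -0.8 -0.9] t 7.8 rows 5
[ 0.001 -0.     0.002] [-0.3  1.7 -0.2]
[ 0.001 -0.     0.002] [-0.3  1.7 -0.2]
[ 0.001 -0.     0.002] [-0.3  1.7 -0.2]
[ 0.001 -0.     0.002] [-0.3  1.7 -0.2]
[ 0.001 -0.     0.002] [-0.3  1.7 -0.2]
15.292389495016184 [-0.26708909  0.61651794 -0.05390025]
```

Call:
move_arm([
  [0, 0, 0, 0, 3, 0, 5],
  [-0.001, 0, 0, 0, 2, 0, 5],
  [-0.001, 0, 0, 0, 2, 0, 5],
  [-0.001, 0, 0, 0, 2, 0, 5],
  [0, 0, 0, 0, 1, 0, 5],
])

```text
clock: 8.43
eef_pos: [0.5656, -0.0992, 0.1592]
tool_rot: [0.001, 0.643, 0.766, 0.003]
ft_force: [-3.5, -0.4, 0.7]
grip_width: 0.177
```

```bash
python3 -c "
from h import *
plan([-1,14.5,160],n=5);print(cur()[2]['grip_width']*88, cur()[2]['moment'])"
```

```text
now(machine mm) [ -0.9  15.9 159.2] F [-3.5 -0.4  0.7] t 8.43 rows 5
[ 0.001 -0.     0.002] [-0.3 -0.  -0.2]
[ 0.001 -0.     0.002] [-0.3 -0.  -0.2]
[ 0.001 -0.     0.002] [-0.3 -0.  -0.2]
[ 0.001 -0.     0.002] [-0.3 -0.  -0.2]
[ 0.001 -0.     0.002] [-0.3 -0.  -0.2]
15.539167562059632 [-0.24614411  0.7060372  -0.00800255]
```

Call:
move_arm([
  [0, 0, 0, 0, 1, 0, 5],
  [0, 0, 0, 0, 1, 0, 5],
  [0, 0, 0, 0, 1, 0, 5],
  [0, 0, 0, 0, 1, 0, 5],
  [0, 0, 0, 0, 1, 0, 5],
])

```text
clock: 9.05
eef_pos: [0.5678, -0.0987, 0.1592]
tool_rot: [-0.001, 0.643, 0.766, 0.001]
ft_force: [-6.5, -2.3, 2.3]
grip_width: 0.178
```

```bash
python3 - <<'E'
from h import *
plan([0,14.5,160],n=5);print(cur()[2]['grip_width']*88, cur()[2]['moment'])
im,d,Q=wcloud();cv2.imwrite("pics/w4.png",im)
z=Q[...,2]
for a,b in((105,140),(144,147.5)):
    m=(d>0)&(z>a)&(z<b)&(Q[...,0]>-35)&(Q[...,0]<30)&(Q[...,1]>-25)&(Q[...,1]<40)
    if m.sum(): print(a,b,m.sum(),np.round(np.percentile(Q[m],[1,50,99],axis=0)[:,:2],1).tolist())
m=(d>0)&(z>112)&(z<119)&(Q[...,0]>10)&(abs(Q[...,1])<45)
print(np.round(np.percentile(Q[m],[3,50,97],axis=0),1).tolist())
E
```

```text
now(machine mm) [  1.2  16.  159.2] F [-6.5 -2.3  2.3] t 9.05 rows 5
[-0.    -0.     0.002] [-0.3 -0.2 -0.2]
[-0.    -0.     0.002] [-0.3 -0.2 -0.2]
[-0.    -0.     0.002] [-0.3 -0.2 -0.2]
[-0.    -0.     0.002] [-0.3 -0.2 -0.2]
[-0.    -0.     0.002] [-0.3 -0.2 -0.2]
15.62162828249215 [-0.49605165  1.16576434 -0.03956559]
105 140 1708 [[-17.3, -3.5], [20.6, 30.5], [29.8, 39.4]]
144 147.5 1011 [[-17.8, 21.3], [0.2, 28.8], [17.6, 35.5]]
[[20.1, -2.1, 114.0], [25.6, 25.3, 115.7], [29.8, 43.6, 117.0]]
```

View pics/w4.png

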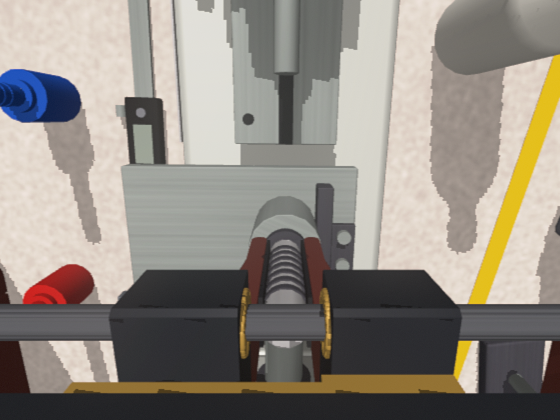

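The gauge body at (285,220) is against the bar at (323,230), with its centre at x≈0.2 and the force rising. A little more push will confirm contact, then I'll ease off.

Call:
move_arm([
  [-0.001, 0, 0, 0, 1.5, 0, 5],
  [-0.001, 0, 0, 0, 1.5, 0, 5],
  [-0.001, 0, 0, 0, 1.5, 0, 5],
  [0, 0, 0, 0, 0, 0, 5],
  [0, 0, 0, 0, 0, 0, 5],
])

```text
clock: 9.72
eef_pos: [0.5679, -0.0988, 0.1593]
tool_rot: [-0.003, 0.642, 0.766, -0.001]
ft_force: [-3.8, -1.0, -0.2]
grip_width: 0.176
```

```bash
python3 -c "
from h import *
plan([0,14.5,160],n=5);print(cur()[2]['grip_width']*88, cur()[2]['moment'])"
```

```text
now(machine mm) [  1.4  15.9 159.3] F [-3.8 -1.  -0.2] t 9.72 rows 5
[-0.001 -0.     0.002] [-0.3 -0.3 -0.1]
[-0.001 -0.     0.002] [-0.3 -0.3 -0.1]
[-0.001 -0.     0.002] [-0.3 -0.3 -0.1]
[-0.001 -0.     0.002] [-0.3 -0.3 -0.1]
[-0.001 -0.     0.002] [-0.3 -0.3 -0.1]
15.451655805569004 [-0.21728326  0.58491329  0.02874043]
```

Contact confirmed: 4.5 mm commanded, 0.2 mm moved. Releasing and rising.

Call:
move_arm([
  [0, 0, 0, 0, 0, 0, 40],
  [0, 0, 0, 0, 0, 0, 50],
  [0, 0, 0, 0, 0, 0, 50],
  [0, 0, 0, 0, 0, -25, 50],
  [0, 0, 0, 0, 0, -45, 50],
])

```text
clock: 10.35
eef_pos: [0.5702, -0.0981, 0.2286]
tool_rot: [-0.003, 0.643, 0.766, -0.0]
ft_force: [0.0, -0.5, -0.3]
grip_width: 0.567
```

Call:
move_arm([
  [0, 0, 0, 0, 0, -40, 0],
  [0, 0, 0, 40, 0, -20, 0],
  [0, 0, 0, 50, 0, 0, 0],
  [0, 0, 0, 50, 0, 0, 0],
  [0, 0, 0, 50, 0, 0, 0],
])

```text
clock: 10.98
eef_pos: [0.5433, 0.0902, 0.2969]
tool_rot: [0.004, 0.645, 0.764, 0.005]
ft_force: [0.4, 0.2, -0.4]
grip_width: 0.039
```

```bash
python3 - <<'E'
from h import *
im,d=get_image("top");P=(cloud("top",d)*1000-O)@M;z=P[...,2];cv2.imwrite("pics/t5.png",im)
m=(d>0)&(z>216)&(z<224)&(abs(P[...,0])<30)&(abs(P[...,1]-15)<30)
print("handle top",m.sum(),np.round(P[m].mean(0),1))
m=(d>0)&(z>143)&(z<148)&(abs(P[...,0])<30)&(abs(P[...,1]-15)<30)
print("body top",m.sum(),np.round(np.percentile(P[m],[2,50,98],axis=0),1).tolist())
plan([0,285,290],n=5);print(cur()[2]['grip_width']*88)
E
```

```text
handle top 0 [nan nan nan]<stdin>:4: RuntimeWarning: Mean of empty slice.
  ret = um.true_divide(
Traceback (most recent call last):
IndexError: index -1 is out of bounds for axis 0 with size 0
```

```bash
python3 - <<'E'
from h import *
plan([0,285,290],n=5)
im,d=get_image("scene");P=(cloud("scene",d)*1000-O)@M;z=P[...,2]
im2,d2,Q=wcloud()
cv2.imwrite("pics/s5.png",np.hstack([cv2.resize(im[170:290,120:300],None,fx=2.2,fy=2.2),im2[:264,80:480]]))
for n,P,d in(("scene",P,d),("wrist",Q,d2)):
  z=P[...,2]
  for a,b in((216,224),(170,210),(143,148),(105,135)):
    m=(d>0)&(z>a)&(z<b)&(abs(P[...,0]+3)<22)&(abs(P[...,1]-15)<30)
    if m.sum():print(n,a,m.sum(),np.round(np.percentile(P[m],[2,50,98],axis=0)[:,:2],1).tolist())
E
```

```text
now(machine mm) [  7.7 212.3 296.9] F [-1.8  3.6 -0.1] t 11.03 rows 5
[ 0.002 -0.001  0.001] [14.5 -1.5  1.4]
[ 0.002 -0.001  0.001] [14.5 -1.5  1.4]
[ 0.002 -0.001  0.001] [14.5 -1.5  1.4]
[ 0.002 -0.001  0.001] [14.5 -1.5  1.4]
[ 0.002 -0.001  0.001] [14.5 -1.5  1.4]
scene 216 25 [[-3.3, 9.0], [2.9, 15.6], [10.0, 22.1]]
scene 170 63 [[1.7, 7.8], [9.4, 13.3], [12.4, 22.8]]
scene 143 60 [[-11.3, -1.3], [8.5, 15.7], [18.6, 33.4]]
scene 105 41 [[2.3, -4.1], [13.9, 1.0], [18.6, 34.8]]
wrist 143 128 [[5.3, 11.9], [11.6, 26.1], [15.0, 33.9]]
wrist 105 41 [[6.3, 29.0], [10.8, 32.1], [14.2, 34.7]]
```

View pics/s5.png

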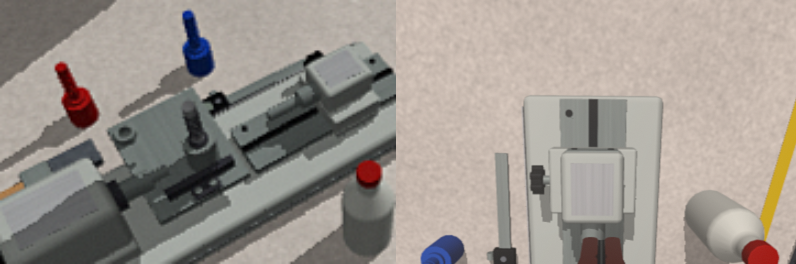

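Scene crop (left): the gauge stands upright at (197,130), touching the bar. Wrist crop (right): the carriage block is at (592,185). Moving behind its outer end face.

Call:
move_arm([
  [0.003, 0, 0, 40, -4, 0, 0],
  [0.003, 0, 0, 34, -4, 20, 0],
  [0, 0, 0, 0, 0, 50, 0],
  [0, 0, 0, 0, 0, 50, 0],
  [0, 0, 0, 0, 0, 40, 0],
])

```text
clock: 11.75
eef_pos: [0.5321, 0.1603, 0.1374]
tool_rot: [0.008, 0.644, 0.765, 0.007]
ft_force: [0.6, -0.3, -0.5]
grip_width: 0.004
```

```bash
python3 -c "
from h import *
plan([0,265,116],n=5);print(cur()[2]['grip_width']*88)"
```

```text
now(machine mm) [  9.  277.4 137.4] F [ 0.6 -0.3 -0.5] t 11.75 rows 5
[0.004 0.001 0.001] [-2.5 -1.9  4.2]
[0.004 0.001 0.001] [-2.5 -1.9  4.3]
[0.004 0.001 0.001] [-2.5 -1.9  4.3]
[0.004 0.001 0.001] [-2.5 -1.8  4.3]
[0.004 0.001 0.001] [-2.5 -1.8  4.3]
0.33056175481987154
```

Call:
move_arm([
  [0.01, 0, 0, 0, -5, 10, 0],
  [0.01, 0, 0, 0, -4, 10, 0],
  [0, 0, 0, -3, 0, 1, 0],
  [0, 0, 0, -5, 0, 0, 0],
  [0, 0, 0, -5, 0, 0, 0],
])

```text
clock: 12.38
eef_pos: [0.5276, 0.143, 0.1168]
tool_rot: [0.002, 0.645, 0.764, -0.001]
ft_force: [-0.3, -0.1, 0.5]
grip_width: 0.003
```

```bash
python3 -c "
from h import *
plan([0,160,116],n=5);print(cur()[2]['grip_width']*88)"
```

```text
now(machine mm) [  1.7 261.  116.8] F [-0.3 -0.1  0.5] t 12.38 rows 5
[0.    0.001 0.   ] [-20.2  -0.4   0.2]
[0.    0.001 0.   ] [-20.2  -0.4   0.2]
[0.    0.001 0.   ] [-20.2  -0.4   0.2]
[0.    0.001 0.   ] [-20.2  -0.4   0.2]
[0.    0.001 0.   ] [-20.2  -0.3   0.2]
0.24296681606000747
```

Call:
move_arm([
  [0, 0, 0, -4, -0.5, 0, 0],
  [0, 0, 0, -8, -0.5, 0, 0],
  [0, 0, 0, -12, -0.5, 0, 0],
  [0, 0, 0, -12, 0, 0, 0],
  [0, 0, 0, -10, 0, 0, 0],
])

```text
clock: 13.0
eef_pos: [0.5344, 0.1022, 0.1177]
tool_rot: [-0.001, 0.646, 0.763, 0.005]
ft_force: [0.4, 7.3, -2.3]
grip_width: 0.004
```

```bash
python3 - <<'E'
from h import *
plan([0,190,116],n=5)
im,d=get_image("scene");P=(cloud("scene",d)*1000-O)@M;z=P[...,2]
m=(d>0)&(z>139)&(z<145)&(abs(P[...,0])<32)&(P[...,1]>100)&(P[...,1]<260)
print(m.sum(),np.round(np.percentile(P[m],[1,50,99],axis=0),1).tolist())
E
```

```text
now(machine mm) [  1.6 219.6 117.7] F [ 0.4  7.3 -2.3] t 13.0 rows 5
[ 0.001 -0.002 -0.   ] [-5.9 -0.3  0.3]
[ 0.001 -0.002 -0.   ] [-5.9 -0.3  0.3]
[ 0.001 -0.002 -0.   ] [-5.9 -0.3  0.3]
[ 0.001 -0.002 -0.   ] [-5.9 -0.3  0.3]
[ 0.001 -0.002 -0.   ] [-5.9 -0.3  0.3]
352 [[-23.6, 139.9, 139.1], [4.4, 172.7, 141.2], [31.3, 209.1, 144.8]]
```

Call:
move_arm([
  [0, 0, 0, -8, -0.3, 0, 0],
  [0, 0, 0, -8, -0.3, 0, 0],
  [0, 0, 0, -7, -0.3, 0, 0],
  [0, 0, 0, -6, 0, 0, 0],
  [0, 0, 0, -4, 0, 0, 0],
])

```text
clock: 13.68
eef_pos: [0.5394, 0.0727, 0.1178]
tool_rot: [-0.003, 0.647, 0.762, 0.009]
ft_force: [-1.0, 5.6, -2.4]
grip_width: 0.004
```

```bash
python3 - <<'E'
from h import *
plan([0,165,116],n=5)
E
```

```text
now(machine mm) [  1.7 189.8 117.8] F [-1.   5.6 -2.4] t 13.68 rows 5
[ 0.002 -0.003 -0.001] [-5.  -0.3  0.3]
[ 0.002 -0.003 -0.001] [-5.  -0.3  0.3]
[ 0.002 -0.003 -0.001] [-5.  -0.3  0.3]
[ 0.002 -0.003 -0.001] [-5.  -0.3  0.3]
[ 0.002 -0.003 -0.001] [-5.  -0.3  0.3]
```

Call:
move_arm([
  [0.002, -0.003, 0, -4, -0.3, 0, 0],
  [0.002, -0.003, 0, -4, -0.3, 0, 0],
  [0.002, -0.003, 0, -4, -0.3, 0, 0],
  [0, -0.003, 0, -4, 0, 0, 0],
  [0, -0.003, 0, -3, 0, 0, 0],
])

```text
clock: 14.3
eef_pos: [0.5412, 0.062, 0.1178]
tool_rot: [-0.004, 0.648, 0.761, 0.007]
ft_force: [-0.1, 9.8, -2.3]
grip_width: 0.007
```

```bash
cat > chk.py <<'E'
from h import *
import sys
plan([0,156,116],n=5)
im,d=get_image("scene");P=(cloud("scene",d)*1000-O)@M
def seg(n,P,d,x0,x1,y0,y1,a,b):
    z=P[...,2];m=(d>0)&(z>a)&(z<b)&(P[...,0]>x0)&(P[...,0]<x1)&(P[...,1]>y0)&(P[...,1]<y1)
    print(n,m.sum(),np.round(np.percentile(P[m],[2,50,98],axis=0)[:,:2],1).tolist() if m.sum() else "")
seg("handle top",P,d,-25,25,-45,45,214,225)
seg("handle",P,d,-25,25,-45,45,165,205)
seg("carr",P,d,-32,32,60,230,139,145)
cv2.imwrite(f"pics/{sys.argv[1]}.png",cv2.resize(im[180:270,150:310],None,fx=5,fy=5,interpolation=cv2.INTER_CUBIC))
E
python3 chk.py s6
```

```text
now(machine mm) [  1.7 178.9 117.8] F [-0.1  9.8 -2.3] t 14.3 rows 5
[ 0.001 -0.003 -0.001] [-4.6 -0.3  0.3]
[ 0.001 -0.003 -0.001] [-4.6 -0.3  0.3]
[ 0.001 -0.003 -0.001] [-4.6 -0.3  0.3]
[ 0.001 -0.003 -0.001] [-4.6 -0.3  0.3]
[ 0.001 -0.003 -0.001] [-4.6 -0.3  0.4]
handle top 34 [[-5.0, 0.6], [4.4, 7.2], [10.7, 14.4]]
handle 61 [[2.2, -1.1], [9.4, 4.7], [12.1, 14.4]]
carr 377 [[-22.9, 100.4], [4.7, 130.8], [30.5, 164.9]]
```

View pics/s6.png

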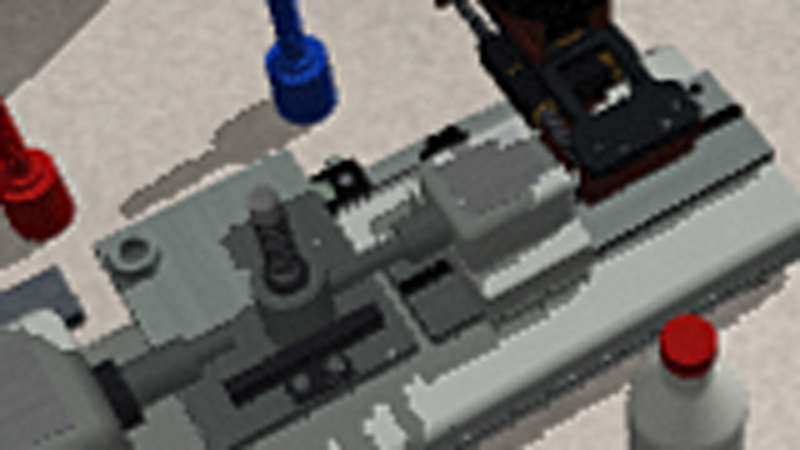

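Crop: the anvil rod at about (355,260) pushes the gauge body at (293,300) along the bar at (305,350). The gauge is still upright. Continuing.

Call:
move_arm([
  [0, -0.003, 0, -4, -0.3, 0, 0],
  [0, -0.003, 0, -4, -0.3, 0, 0],
  [0, -0.003, 0, -4, -0.3, 0, 0],
  [0, -0.003, 0, -4, 0, 0, 0],
  [0, -0.003, 0, -3, 0, 0, 0],
])

```text
clock: 14.98
eef_pos: [0.5429, 0.0525, 0.1178]
tool_rot: [-0.003, 0.649, 0.76, 0.008]
ft_force: [0.2, 9.8, -3.0]
grip_width: 0.006
```

```bash
python3 chk.py s7
```

```text
now(machine mm) [  1.8 169.2 117.8] F [ 0.2  9.8 -3. ] t 14.97 rows 5
[ 0.002 -0.003 -0.002] [-2.6 -0.3  0.3]
[ 0.002 -0.003 -0.002] [-2.6 -0.3  0.3]
[ 0.002 -0.003 -0.002] [-2.6 -0.3  0.3]
[ 0.002 -0.003 -0.002] [-2.6 -0.3  0.3]
[ 0.002 -0.003 -0.002] [-2.6 -0.3  0.4]
handle top 34 [[-3.5, -9.5], [4.3, -2.8], [10.4, 4.4]]
handle 59 [[2.6, -10.8], [9.2, -4.5], [11.9, 4.9]]
carr 375 [[-22.7, 90.1], [5.2, 121.7], [31.0, 156.0]]
```

Call:
move_arm([
  [0, -0.003, 0, -3, -0.3, 0, 0],
  [0, -0.003, 0, -3, -0.3, 0, 0],
  [0, -0.003, 0, -3, -0.3, 0, 0],
  [0, -0.003, 0, -3, 0, 0, 0],
  [0, -0.003, 0, -2, 0, 0, 0],
])

```text
clock: 15.65
eef_pos: [0.5438, 0.0477, 0.1178]
tool_rot: [-0.001, 0.65, 0.759, 0.009]
ft_force: [0.3, 9.0, -1.9]
grip_width: 0.01
```

```bash
python3 chk.py s8
```

```text
now(machine mm) [  1.8 164.4 117.8] F [ 0.3  9.  -1.9] t 15.65 rows 5
[ 0.003 -0.003 -0.002] [-1.7 -0.4  0.3]
[ 0.003 -0.003 -0.002] [-1.7 -0.4  0.3]
[ 0.003 -0.003 -0.002] [-1.7 -0.4  0.3]
[ 0.003 -0.003 -0.002] [-1.7 -0.4  0.4]
[ 0.003 -0.003 -0.002] [-1.7 -0.4  0.4]
handle top 33 [[-2.4, -14.2], [4.1, -7.5], [11.4, -1.0]]
handle 61 [[3.6, -15.6], [9.6, -8.6], [11.5, 0.5]]
carr 357 [[-22.4, 85.9], [5.2, 116.3], [30.1, 148.7]]
```

Call:
move_arm([
  [0, -0.003, 0, -4, -0.3, 0, 0],
  [0, -0.003, 0, -4, -0.3, 0, 0],
  [0, -0.003, 0, -3, -0.3, 0, 0],
  [0, -0.003, 0, -3, 0, 0, 0],
  [0, -0.003, 0, -2, 0, 0, 0],
])

```text
clock: 16.32
eef_pos: [0.5448, 0.0419, 0.1178]
tool_rot: [-0.001, 0.651, 0.759, 0.011]
ft_force: [1.0, 8.1, -3.1]
grip_width: 0.004
```

```bash
python3 chk.py s9
```

```text
now(machine mm) [  1.9 158.4 117.8] F [ 1.   8.1 -3.1] t 16.32 rows 5
[ 0.003 -0.003 -0.003] [-0.5 -0.4  0.4]
[ 0.003 -0.003 -0.003] [-0.5 -0.4  0.4]
[ 0.003 -0.003 -0.003] [-0.5 -0.4  0.4]
[ 0.003 -0.003 -0.003] [-0.5 -0.4  0.4]
[ 0.003 -0.003 -0.003] [-0.5 -0.4  0.4]
handle top 33 [[-3.5, -20.0], [3.7, -13.2], [11.2, -6.5]]
handle 62 [[3.1, -21.7], [8.8, -14.7], [11.8, -4.9]]
carr 381 [[-22.4, 80.0], [4.7, 109.7], [30.5, 142.3]]
```

View pics/s9.png

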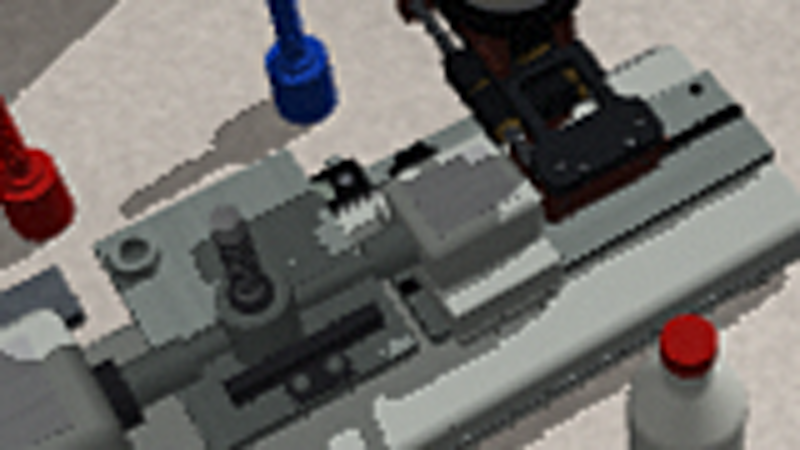

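The gauge is near the spindle. Estimated travel is about 3 mm so far, so I'll cross-check with the top camera, using the backstop ends as the local reference.

```bash
cat > chk2.py <<'E'
from h import *
im,d=get_image("top");P=(cloud("top",d)*1000-O)@M;z=P[...,2];x=P[...,0];y=P[...,1]
d0=np.load("top0.npy");P0=(cloud("top",d0)*1000-O)@M
def st(n,P,d,x0,x1,y0,y1,a,b,q=(2,50,98)):
    z=P[...,2];m=(d>0)&(z>a)&(z<b)&(P[...,0]>x0)&(P[...,0]<x1)&(P[...,1]>y0)&(P[...,1]<y1)
    print(n,m.sum(),np.round(np.percentile(P[m],q,axis=0)[:,:2],1).tolist() if m.sum() else "")
for t,P_,d_ in(("t0",P0,d0),("now",P,d)):
    st(t+" stop",P_,d_,17,33,-60,60,112,119)
    st(t+" spindle",P_,d_,-6,6,-75,-20,122,129)
    st(t+" barrel",P_,d_,-6,6,-110,-20,129.5,136)
    st(t+" table",P_,d_,-120,60,-70,60,97,102)
    st(t+" rod/tail",P_,d_,-6,6,-15,110,122,129)
    st(t+" handle top",P_,d_,-70,20,-45,45,215,224)
    st(t+" body top",P_,d_,-80,25,-60,50,143,147.5)
    st(t+" carr",P_,d_,-32,32,60,280,139,145)
E
python3 chk2.py
```

```text
t0 stop 173 [[19.9, -43.2], [24.8, 2.4], [29.8, 43.6]]
t0 spindle 56 [[-5.4, -53.6], [-0.4, -42.2], [5.5, -29.9]]
t0 barrel 83 [[-5.7, -96.8], [-0.3, -71.1], [5.1, -52.9]]
t0 table 2266 [[-105.3, -64.6], [-32.6, -5.3], [43.6, 53.2]]
t0 rod/tail 1 [[-4.5, 109.0], [-4.5, 109.0], [-4.5, 109.0]]
t0 handle top 52 [[-61.6, 7.9], [-54.2, 15.2], [-47.6, 21.7]]
t0 body top 121 [[-72.9, -2.6], [-59.7, 20.5], [-36.5, 33.6]]
t0 carr 734 [[-27.7, 182.3], [-0.5, 215.0], [26.8, 246.2]]
now stop 48 [[20.0, 22.8], [25.0, 34.0], [30.2, 44.6]]
now spindle 0 
now barrel 37 [[-5.9, -91.7], [-0.7, -81.6], [5.7, -72.5]]
now table 532 [[-71.0, 20.1], [-26.0, 37.1], [45.0, 54.1]]
now rod/tail 55 [[-5.8, 26.0], [-0.5, 39.7], [5.3, 66.8]]
now handle top 0 
now body top 0 
now carr 169 [[-27.7, 79.6], [-15.5, 90.2], [12.8, 114.9]]
```

```bash
cat >> chk2.py <<'E'
print("----")
for t,P_,d_ in(("t0",P0,d0),("now",P,d)):
    X,Y,Z=P_[...,0],P_[...,1],P_[...,2]
    m=(d_>0)&(abs(X)<5)&(Y>0)&(Y<240)&(Z>118)&(Z<146)
    o=np.argsort(Y[m]);yy,zz=Y[m][o],Z[m][o]
    th=yy[(zz>130)&(zz<135)];bl=yy[zz>138];tn=yy[(zz>123)&(zz<128.5)]
    print(t,"thin",np.round(tn[[0,-1]],1),"thick",np.round(th[[0,1,2,-3,-2,-1]],1),"block",np.round(bl[:6],1))
E
python3 chk2.py | sed -n '/----/,$p'; python3 chk.py s10
```

```text
----
t0 thin [109.  152.9] thick [154.5 155.2 155.6 177.5 178.3 178.5] block [180.5 181.  181.6 182.2 182.7 183.4]
now thin [25.6 50.8] thick [53.4 53.4 54.6 75.5 75.8 76.5] block [78.3 79.2 79.4 80.6 80.8 81.2]
now(machine mm) [  1.9 158.4 117.8] F [ 1.1  9.3 -2.5] t 16.48 rows 5
[ 0.003 -0.003 -0.003] [-0.5 -0.4  0.3]
[ 0.003 -0.003 -0.003] [-0.5 -0.4  0.3]
[ 0.003 -0.003 -0.003] [-0.5 -0.4  0.4]
[ 0.003 -0.003 -0.003] [-0.5 -0.4  0.4]
[ 0.003 -0.003 -0.003] [-0.5 -0.4  0.4]
handle top 32 [[-3.9, -20.0], [4.0, -13.1], [10.6, -7.1]]
handle 59 [[2.1, -21.5], [8.9, -14.2], [12.4, -4.6]]
carr 383 [[-22.7, 79.9], [5.5, 109.9], [30.6, 143.5]]
```

Call:
move_arm([
  [0, -0.003, 0, -3, -0.3, 0, 0],
  [0, -0.003, 0, -3, -0.3, 0, 0],
  [0, 0, 0, -2, 0, 0, 0],
  [0, 0, 0, 0, 0, 0, 0],
  [0, 0, 0, 0, 0, 0, 0],
])

```text
clock: 17.15
eef_pos: [0.5451, 0.0405, 0.1182]
tool_rot: [-0.001, 0.652, 0.758, 0.013]
ft_force: [-0.0, 0.8, -1.0]
grip_width: 0.007
```

```bash
python3 chk2.py | sed -n '/----/,$p'; python3 chk.py s11
```

```text
----
t0 thin [109.  152.9] thick [154.5 155.2 155.6 177.5 178.3 178.5] block [180.5 181.  181.6 182.2 182.7 183.4]
now thin [21.7 49.1] thick [51.9 52.5 52.9 73.6 74.  74.8] block [77.6 78.  78.4 79.6 80.  80.5]
now(machine mm) [  2.  157.  118.2] F [ 0.2  1.5 -0.6] t 17.2 rows 5
[ 0.004 -0.004 -0.003] [-0.2 -0.4  0.4]
[ 0.004 -0.004 -0.003] [-0.2 -0.4  0.4]
[ 0.004 -0.004 -0.003] [-0.2 -0.4  0.4]
[ 0.004 -0.004 -0.003] [-0.2 -0.4  0.4]
[ 0.004 -0.004 -0.003] [-0.2 -0.4  0.4]
handle top 34 [[-4.0, -21.6], [5.4, -15.3], [10.9, -8.4]]
handle 59 [[3.4, -23.2], [9.4, -16.8], [12.4, -7.8]]
carr 372 [[-22.9, 77.7], [4.8, 109.2], [29.4, 141.2]]
```

Call:
move_arm([
  [0, -0.003, 0, -3, 0, 0, 0],
  [0, 0, 0, -2.5, 0, 0, 0],
  [0, 0, 0, 0, 0, 0, 0],
  [0, 0, 0, 8, 0, 0, 0],
  [0, 0, 0, 20, 0, 0, 0],
])

```text
clock: 17.88
eef_pos: [0.5419, 0.0657, 0.1193]
tool_rot: [-0.002, 0.653, 0.757, 0.014]
ft_force: [0.7, -0.0, -0.2]
grip_width: 0.005
```

Call:
move_arm([
  [0, 0, 0, 40, 0, 0, 0],
  [0, 0, 0, 40, 0, -10, 0],
  [0, 0, 0, 40, 0, -40, 0],
  [0, 0, 0, 40, 0, -50, 0],
  [0, 0, 0, 40, 0, -50, 0],
])

```text
clock: 18.5
eef_pos: [0.508, 0.261, 0.2709]
tool_rot: [-0.003, 0.655, 0.756, 0.01]
ft_force: [1.2, 1.2, 0.2]
grip_width: 0.005
```

Call:
move_arm([
  [0, 0, 0, 20, -30, -20, 0],
  [0, 0, 0, 20, -50, 0, 0],
  [0, 0, 0, 20, -50, 0, 0],
  [0, 0, 0, 0, 0, 0, 0],
  [0, 0, 0, 0, 0, 0, 0],
])

```text
clock: 19.12
eef_pos: [0.3703, 0.3064, 0.2965]
tool_rot: [0.002, 0.654, 0.757, 0.017]
ft_force: [-0.4, -0.9, 0.6]
grip_width: 0.007
```

```bash
python3 chk2.py; python3 chk.py s12; python3 - <<'E'
from h import *
im,_=get_image("top");cv2.imwrite("pics/t12.png",cv2.resize(im[140:300,240:500],None,fx=3,fy=3,interpolation=cv2.INTER_CUBIC))
E
```

```text
t0 stop 173 [[19.9, -43.2], [24.8, 2.4], [29.8, 43.6]]
t0 spindle 56 [[-5.4, -53.6], [-0.4, -42.2], [5.5, -29.9]]
t0 barrel 83 [[-5.7, -96.8], [-0.3, -71.1], [5.1, -52.9]]
t0 table 2266 [[-105.3, -64.6], [-32.6, -5.3], [43.6, 53.2]]
t0 rod/tail 1 [[-4.5, 109.0], [-4.5, 109.0], [-4.5, 109.0]]
t0 handle top 52 [[-61.6, 7.9], [-54.2, 15.2], [-47.6, 21.7]]
t0 body top 121 [[-72.9, -2.6], [-59.7, 20.5], [-36.5, 33.6]]
t0 carr 734 [[-27.7, 182.3], [-0.5, 215.0], [26.8, 246.2]]
now stop 131 [[19.9, -38.3], [25.6, 9.6], [29.9, 43.9]]
now spindle 30 [[-5.8, -55.8], [-1.4, -48.0], [5.5, -41.8]]
now barrel 77 [[-5.9, -88.4], [-0.2, -69.6], [5.6, -52.8]]
now table 2206 [[-105.4, -63.9], [-49.3, 1.5], [44.1, 53.1]]
now rod/tail 100 [[-5.8, 3.3], [-0.2, 26.1], [5.9, 54.8]]
now handle top 51 [[-7.2, -22.8], [-0.5, -14.9], [7.2, -8.7]]
now body top 115 [[-18.5, -34.0], [-4.8, -8.9], [18.5, 2.9]]
now carr 709 [[-27.6, 77.8], [-1.0, 110.4], [27.0, 141.2]]
----
t0 thin [109.  152.9] thick [154.5 155.2 155.6 177.5 178.3 178.5] block [180.5 181.  181.6 182.2 182.7 183.4]
now thin [  3.1 145. ] thick [  3.5   3.5   6.2 144.4 144.8 144.8] block [0.4 0.5 1.2 1.3 2.5 2.8]
now(machine mm) [-126.4  448.1  296.3] F [-0.6  0.2 -0.6] t 19.18 rows 5
[ 0.005 -0.004 -0.004] [-58.6  25.6  35.6]
[ 0.005 -0.004 -0.004] [-58.5  25.5  35.7]
[ 0.005 -0.004 -0.004] [-58.5  25.4  35.8]
[ 0.005 -0.004 -0.004] [-58.5  25.4  35.9]
[ 0.005 -0.004 -0.004] [-58.5  25.3  36. ]
handle top 33 [[-2.7, -23.4], [4.6, -16.7], [10.4, -10.1]]
handle 59 [[3.3, -24.7], [9.0, -18.5], [12.2, -9.3]]
carr 375 [[-22.0, 76.4], [5.1, 106.4], [30.5, 138.7]]
```

View pics/t12.png

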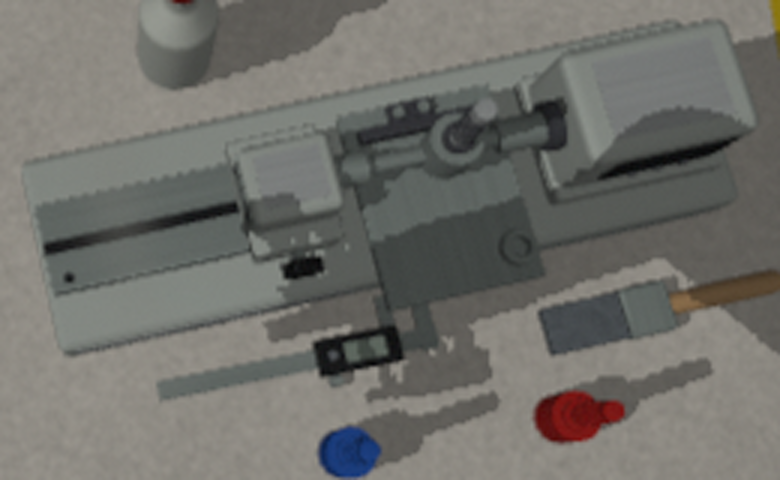

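The final top view shows the gauge at (455,140) held between the tail rod and the spindle and against the bar, with the ring (516,247), caliper and brush in place. Measured travel is about 6 mm and the arm is clear, so I'm handing in.

```bash
python3 -c "
from workcell import ticket
print(ticket.sign_off())"
```

```text
the job is handed in; nothing more can be done
None
```

The plug gauge stands upright against the backstop, held between the two anvils, with the headstock spindle pushed back about 6 mm of its 12 mm. I handed the job in at about 19 s, with the arm well clear.

- **Sliding the gauge:** I gripped it by the handle and slid it to the backstop. On the first try, at 12 N, the grip was too weak: the gauge leaned and the handle slid in the pads. I backed up until it stood square, re-gripped at 50 N and finished the slide. At the bar, a further 4.5 mm of commanded push moved it only 0.2 mm.
- **Setting the carriage:** I then pushed the carriage by its end face with the closed fingers until the gauge met the spindle and pushed it back.
- **Last checks, gauge position:** The top camera puts the gauge centre at x between -0.5 and 0 mm, in line with contact at the bar.
- **Last checks, spindle travel:** The carriage had moved about 104.7 mm, which means roughly 6.4 mm of spindle travel. The gauge's own position gives 5 to 6 mm from the top camera and 6.7 mm from the scene camera, so the views differ by 1 to 2 mm. All readings are well short of the end stop.
- **Other objects:** In the last picture the ring, caliper, brush, bottle and look-alikes appear undisturbed. I did not look at the case again or measure any of these.

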